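# Find the heavy side of the spare rotor and hold it down

### The arm

A 6-joint arm with a two-finger parallel gripper is mounted at the origin on the work surface. World frame = base frame: x ahead of the robot, y to its left, z up, the work surface at z = 0. Lengths are in m, angles in rad, forces in N, time in s.
With the tool pointing down it reaches from about 0.225 to 0.875 m from the base axis. Payload 3.4 kg.
Tool frame: the origin (TCP) lies between the finger pads; the fingertips stand 25 mm ahead of it and the grasp point (between the pads) lies 6 mm ahead of it (manip.tips_ahead is the distance from the TCP to the fingertips, in m); z points along the fingers, x is the direction in which the jaws open and shut, and the axes are right-handed (so a half turn about z gives the same grasp; the last joint's range is limited). The gripper opens to 85 mm and grips with 20 to 120 N. Pads are 22 mm wide; open, the fingers measure 114 mm over their backs; the gripper's body (76 mm by 85 mm) begins 54 mm behind the grasp point. The pads swing forward as they close: fully open they stand 13 mm farther back than shut.
Start: joints at [1.17, 0.276, 1.505, -0, 1.361, -0.121], TCP at [0.159, 0.553, 0.256] pointing down, gripper open.
Joint ranges: [-2.89, 2.89], [-0.75, 2.08], [0.22, 2.7], [-1.18, 4.32], [0.11, 2.71], [-2.7, 2.7]. Speed limits (rad/s): [2.57, 2.57, 3.14, 3.14, 3.14, 3.14].

### API

Orientations are given as a unit quaternion [w, x, y, z].
In Python, from rig import manip gives the robot as it stands. The module is installed in compiled form; this text tells all that it offers.
- The arm moves only by the tool send_rows, never from a script. Its argument "plan" is a list of rows, each an object with "linear": the shift along the tool's x, y, z in m, a list of three; "delta_rot": the turn, a rotation vector about the tool's x, y, z in degrees, a list of three; "fingers": the finger opening in m, from 0 to 0.0854. A call has 1 to 12 rows; each row shifts and turns the pose as measured when the row begins, along the tool's axes as they then stand; what a row does not reach is not made up. A row lasts 1/12 s, in which the tool goes at most 41.7 mm and 7.16 degrees, less where a joint would pass 70% of its speed; a pose out of reach is approached as far as the arm can. A call with a gripper value outside its range is refused whole. The fingers move at their own pace and stop on an object; "force" is the grip in N (left out, the last holds). Time passes only in rows, so rows that do not move let the fingers close. It gives the time, the measured TCP pose, the force and the opening at its end, in the units of the state.
- manip.get_state(): the state, without advancing time (a new reading comes with each control period).
- manip.get_image(name): name is "scene" or "top"; returns the picture (400x640x3 uint8, red, green, blue); there is no depth.
- manip.camera_info(name): a dict with "K" (3x3 intrinsics, pixels), "rvec" (rotation vector, rad) and "tvec" (3), from world to camera coordinates, as OpenCV has them. Camera axes: x right, y down, z forward; pixel columns grow to the right and rows downward; lengths in m; the calibration is good to about 2 mm. A picture is of the moment at which its call begins. camera_info takes no time and is no camera call.
- manip.sign_off(): hands the job in, once; it reports no verdict.
Trained networks look in the newest picture that a camera, given by its name, has taken for a name from the list of things; names that differ only in an ending like _2 or _b are one class to them, and where a whole thing is asked for, a point or a joint stands for the part that bears it (a point fixed in the world has none). Each returns a list of dicts, best first, with "p" (0 to 1); they miss things now and then, are a little off and sometimes report something else, mostly with a low value. They report only what shows in the picture. A call takes as long as a camera call. They do not tell look-alikes from the thing itself.
- manip.find_in(thing, camera): "extent" ([left, top, right, bottom] in pixels, round what is visible of it).
- manip.masks_of(thing, camera): "pixels" (400x640 bool, what is visible of it) and "extent" ([left, top, right, bottom] in pixels, round what is visible of it).
The state is a dict: "clock": time; "qpos": joint angles; "qd": joint speeds; "effort": joint torques, N m; "position": TCP position; "ee_rot": TCP orientation; "contact_force": force on the tool from outside, world axes, zero at the start; "moment": the same for the moment, N m; "width": finger opening in m.
Only numpy, scipy, OpenCV 4.12 (cv2) and the standard library are available. Lean on these libraries where they do the work, as an engineer would, in place of code of your own. Each camera call takes 0.05 s, during which the arm holds its last target. There are 200 camera calls.

### The job

Take the steel hub of the blue rotor on the leaning balancing stand and turn it by hand to feel where its hidden heavy side is. Bring the heavy side to the very bottom of the rotor's slope and finish still gripping the hub, holding the rotor motionless with its heavy side down. Leave the valve, the encoder housing, the brass plug and the connector shell standing where they are.

Things in the scene. Friction and masses are not known exactly. Their poses are not given: they have to be found in the camera images.
- hub (a point): Grip point on the rotor's hub, a plain round bright-steel stub 32 mm in diameter and 48 mm long that may be gripped at any angle about its axis. The point is on the axis, 26 mm above the rotor's face, 22 mm below the hub's end, 133 mm above the table. Axes: the bolted-down stand's (they do not turn with the rotor): z straight up, x level, -x the low side, facing roughly to the robot.
- face (a point): Centre of the upper face of the rotor, a blue drum 130 mm in diameter, 24 mm thick, with six even screw heads; its looks do not show its heavy side. The spindle leans 40 degrees from vertical towards the stand's -x: from here the hub points along (-0.643, 0, 0.766) in these axes (the stand's). It turns without end. Its stiff bearing (friction 0.21 N m) keeps it wherever it is left.
- bottom (a point): Fixed point of the stand (stand's axes) at the bottom of the slope, the lowest point of the rotor's rim: the heavy side belongs here; at the start it is well away. The heavy side adds a gravity torque about the spindle, 0.13 to 0.18 N m when it is level with the hub, none at top or bottom, pulling it downhill: turning is harder while it climbs and easier while it descends.
- valve: Stainless proportional valve, loose: block 70 x 50 x 45 mm with a dark solenoid to 95 mm height; origin at the centre of its underside. Leave it.
- encoder: Blue aluminium encoder housing, loose: 68 mm in diameter, 70 mm high with its shaft; origin at the centre of its underside. Leave it.
- plug: Brass manifold plug, loose: 40 mm in diameter, 35 mm high; origin at the centre of its underside. Leave it.
- shell: Grey polymer connector shell, loose: about 85 x 44 x 38 mm; origin at the underside of its 60 mm long block. Leave it.
Not all that is in view belongs to the job. Leave any green look-alike of the part that bears hub alone.

How it is judged:
By the outcome, as a careful person would: the job done as asked, in the order asked, and still so for the second after the job is handed in, while the arm keeps its last pose, push and grip.
It also fails if it takes over 54 s, if anything falls off the work surface, if the arm or the gripper's body presses on something with over 40 N, if the wrist force passes 120 N, or if a joint passes its speed limit or range.

## Working session

There is one attempt and no reset: what is moved stays moved. The work goes in short steps, Python scripts to look and compute and a tool call to move; the robot and the scene stay as the last step left them, time stands still between calls to the robot, and variables do not carry over. Pictures are saved under pics/ and viewed, about 8 in all and at most 12, crops included, and the job is handed in when it is done.

Besides the shell and the picture viewer there is one more tool, called after "Request:" by a JSON object that holds its "fn" and its "kwargs". send_rows: Moves the arm, as the interface text tells. Its arguments: {"type":"object","properties":{"plan":{"type":"array","items":{"type":"object","properties":{"linear":{"type":"array","items":{"type":"number"}},"delta_rot":{"type":"array","items":{"type":"number"}},"fingers":{"type":"number"}}}},"force":{"type":"number"}},"required":["plan"]}

```bash
mkdir -p pics
python3 - <<'E'
from rig import manip
import cv2,numpy as np
s=manip.get_state();print(s)
for c in("scene","top"):
    im=manip.get_image(c);cv2.imwrite(f"pics/{c}0.png",im[:,:,::-1])
    print(c,manip.camera_info(c))
    for t in("hub","face","valve","encoder","plug","shell"):
        print(t,[(np.round(d["extent"]).tolist(),round(d["p"],2)) for d in manip.find_in(t,c)])
E
```

```text
{'clock': 0.0, 'qpos': array([ 1.17002239e+00,  2.76589156e-01,  1.50611758e+00, -1.00625340e-05,
        1.36070310e+00, -1.21003025e-01]), 'qd': array([ 0.00015955,  0.0001047 ,  0.00072225,  0.00034345,  0.0005005 ,
       -0.00089761]), 'effort': array([ 2.38090269e-05, -4.16760743e+01, -2.45808828e+01,  1.02740984e-05,
        1.08817298e-02, -1.78116449e-05]), 'position': array([0.15860022, 0.55219721, 0.2554492 ]), 'ee_rot': array([ 4.59268593e-04,  7.98790459e-01,  6.01608658e-01, -7.83981901e-04]), 'contact_force': array([0.28327222, 0.51793936, 0.21134387]), 'moment': array([ 0.0068053 , -0.02839253,  0.02439919]), 'width': 0.0855834629326101}
scene {'K': array([[445.18163735,   0.        , 314.89800974],
       [  0.        , 445.18163735, 189.41378807],
       [  0.        ,   0.        ,   1.        ]]), 'rvec': array([ 1.9673637 ,  1.25115741, -0.60328131]), 'tvec': array([-0.20303803, -0.19756102,  1.47085862])}
hub [([254.0, 212.0, 338.0, 326.0], 0.93), ([196.0, 144.0, 271.0, 234.0], 0.72)]
face [([193.0, 149.0, 269.0, 236.0], 0.86), ([249.0, 214.0, 342.0, 327.0], 0.6
[... 214 characters left out ...]
,   0.        , 321.28896624],
       [  0.        , 386.08187245, 201.84785117],
       [  0.        ,   0.        ,   1.        ]]), 'rvec': array([ 2.13564294, -2.12451175,  0.15548342]), 'tvec': array([0.01489323, 0.47870142, 0.94599796])}
hub [([360.0, 223.0, 433.0, 296.0], 0.94), ([348.0, 110.0, 412.0, 177.0], 0.62)]
face [([348.0, 110.0, 409.0, 174.0], 0.96), ([365.0, 220.0, 436.0, 297.0], 0.86), ([183.0, 155.0, 212.0, 177.0], 0.42)]
valve [([165.0, 208.0, 202.0, 241.0], 0.66)]
encoder [([450.0, 148.0, 482.0, 181.0], 0.88), ([349.0, 110.0, 408.0, 176.0], 0.42)]
plug [([471.0, 220.0, 487.0, 240.0], 0.5)]
shell [([182.0, 154.0, 216.0, 179.0], 0.88), ([164.0, 212.0, 204.0, 244.0], 0.23)]
```

View pics/scene0.png

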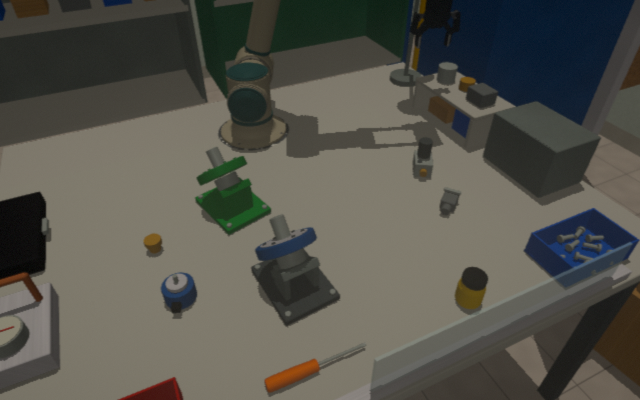

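View pics/top0.png

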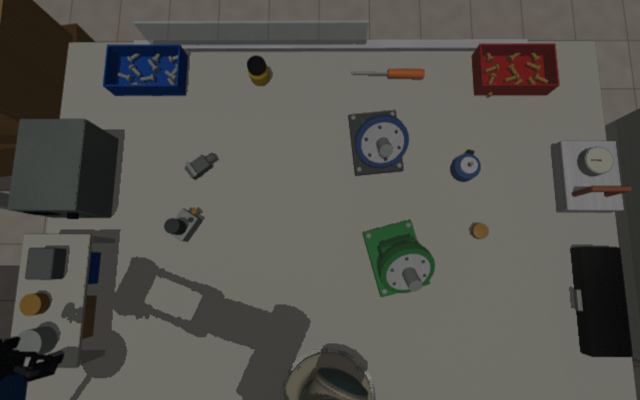

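The blue rotor is at (380,140) in the top view and (287,262) in the scene view. The green look-alike is at (405,270) in the top view. Next I'll look at enlarged crops.

Run:
```python
import cv2,numpy as np
a=cv2.imread("pics/top0.png")[95:190,335:425];b=cv2.imread("pics/scene0.png")[205:325,240:350]
f=lambda i,s:cv2.resize(i,None,fx=s,fy=s,interpolation=cv2.INTER_CUBIC)
A=f(a,4);B=f(b,4);h=max(len(A),len(B))
p=lambda i:cv2.copyMakeBorder(i,0,h-len(i),0,0,cv2.BORDER_CONSTANT)
im=np.hstack([p(A),p(B)]);im=cv2.convertScaleAbs(im,alpha=1.5);cv2.imwrite("pics/crop.png",im);print(im.shape)
```

```text
(480, 800, 3)
```

View pics/crop.png

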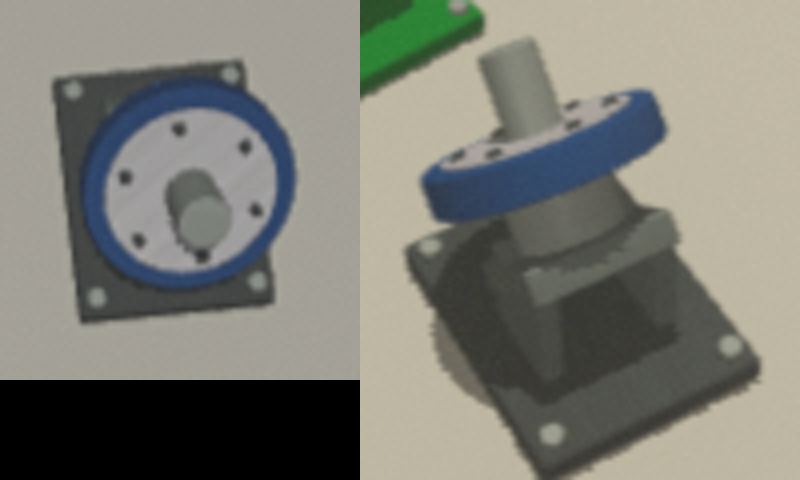

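```bash
cat > h.py <<'E'
from rig import manip
import cv2,numpy as np
from scipy.spatial.transform import Rotation as R
C={c:manip.camera_info(c) for c in("scene","top")}
def ray(c,p):
    i=C[c];Q=cv2.Rodrigues(i["rvec"])[0]
    return -Q.T@i["tvec"],Q.T@np.linalg.solve(i["K"],[p[0],p[1],1])
def atz(c,p,z):
    o,d=ray(c,p);return o+d*(z-o[2])/d[2]
def proj(c,X):
    i=C[c];return cv2.projectPoints(np.float64(X).reshape(-1,1,3),i["rvec"],i["tvec"],i["K"],None)[0].reshape(-1,2)
def tri(p,q):
    (a,d),(b,e)=ray("scene",p),ray("top",q)
    s=np.linalg.lstsq(np.c_[d,-e],b-a,rcond=None)[0]
    return (a+d*s[0]),(b+e*s[1])
def tool():
    s=manip.get_state();w,x,y,z=s["ee_rot"];return s,R.from_quat([x,y,z,w])
E
python3 - <<'E'
from h import *
np.set_printoptions(precision=4,suppress=True)
t=lambda u,v:(335+u/4-.4,95+v/4-.4)
s=lambda u,v:(240+(u-360)/4-.4,205+v/4-.4)
print("end tri",tri(s(508,47),t(205,222)),"topz",atz("top",t(205,222),.1499),"scz",atz("scene",s(508,47),.1499))
F=atz("top",t(190.5,191),.1131);E=atz("top",t(205,222),.1499)
print("face",F,"dir",E-F,np.linalg.norm((E-F)[:2]),.048*.643,np.degrees(np.arctan2(*(F-E)[1::-1])))
P=[atz("top",t(*p),.012) for p in[(73,90),(230,75),(97,297),(258,281)]]
print(np.array(P))
for a,b in((2,0),(3,1)):
    v=P[a]-P[b];print(np.degrees(np.arctan2(-v[1],-v[0])))
v=P[0]-P[1];print("y",np.degrees(np.arctan2(-v[0],v[1])));v=P[2]-P[3];print("y",np.degrees(np.arctan2(-v[0],v[1])))
# scene screws (z=.012): visible three: left(430,245), (552,433), (730,345)
S=[atz("scene",s(*p),.012) for p in[(430,245),(552,433),(730,345)]];print(np.array(S))
E
```

```text
end tri (array([ 0.5822, -0.132 ,  0.1494]), array([ 0.5821, -0.1325,  0.1494])) topz [ 0.5819 -0.1324  0.1499] scz [ 0.5828 -0.1321  0.1499]
face [ 0.6124 -0.1298  0.1131] dir [-0.0305 -0.0026  0.0368] 0.030624164551116603 0.030864000000000003 4.86426970842794
[[ 0.7164 -0.0664  0.012 ]
 [ 0.7272 -0.1729  0.012 ]
 [ 0.5721 -0.0813  0.012 ]
 [ 0.5833 -0.1881  0.012 ]]
5.912100971493749
6.04216752060587
y 5.7590330434354176
y 5.981504644343946
[[ 0.5737 -0.1849  0.012 ]
 [ 0.7183 -0.1698  0.012 ]
 [ 0.7075 -0.0635  0.012 ]]
```

```bash
cat >> h.py <<'E'
from scipy.linalg import logm,expm
HUB=np.array([.596,-.1311,.133]);ps=np.radians(5.9)
A=np.array([-.643*np.cos(ps),-.643*np.sin(ps),.766]);A/=np.linalg.norm(A)
def target(d,spin=0):
    z=-A;y=np.cross(z,[np.cos(ps),np.sin(ps),0]);y/=np.linalg.norm(y);x=np.cross(y,z)
    T=np.eye(4);T[:3,:3]=np.c_[x,y,z]@R.from_euler("z",spin,degrees=True).as_matrix();T[:3,3]=HUB+(.006+d)*A;return T
def now():
    s,r=tool();T=np.eye(4);T[:3,:3]=r.as_matrix();T[:3,3]=s["position"];return s,T
def twist(T0,T1):
    L=np.real(logm(np.linalg.inv(T0)@T1));return L[:3,3],np.degrees([L[2,1],L[0,2],L[1,0]])
E
python3 - <<'E'
from h import *
np.set_printoptions(precision=4,suppress=True)
s,T=now();T1=target(.12);v,w=twist(T,T1);N=28
print(T1[:3,3],v/N,w/N,np.linalg.norm(v/N),np.linalg.norm(w/N))
L=np.real(logm(np.linalg.inv(T)@T1))
for k in range(0,29,4):print((T@expm(L*k/N))[:3,3])
E
```

```text
[ 0.5154 -0.1394  0.2295] [-0.0072  0.0285  0.0006] [-0.8472  1.2539  2.3266] 0.02938627266481231 2.7754676755220484
[0.1588 0.5527 0.2564]
[0.2551 0.4854 0.2557]
[0.3391 0.4035 0.2572]
[0.4087 0.3089 0.259 ]
[0.4619 0.2043 0.259 ]
[0.4977 0.0925 0.2553]
[ 0.5155 -0.0232  0.246 ]
[ 0.5154 -0.1394  0.2295]
```

Request:
{"fn": "send_rows", "kwargs": {"plan": [{"linear": [-0.0072, 0.0285, 0.0006], "delta_rot": [-0.85, 1.25, 2.33], "fingers": 0.085}, {"linear": [-0.0072, 0.0285, 0.0006], "delta_rot": [-0.85, 1.25, 2.33], "fingers": 0.085}, {"linear": [-0.0072, 0.0285, 0.0006], "delta_rot": [-0.85, 1.25, 2.33], "fingers": 0.085}, {"linear": [-0.0072, 0.0285, 0.0006], "delta_rot": [-0.85, 1.25, 2.33], "fingers": 0.085}, {"linear": [-0.0072, 0.0285, 0.0006], "delta_rot": [-0.85, 1.25, 2.33], "fingers": 0.085}, {"linear": [-0.0072, 0.0285, 0.0006], "delta_rot": [-0.85, 1.25, 2.33], "fingers": 0.085}, {"linear": [-0.0072, 0.0285, 0.0006], "delta_rot": [-0.85, 1.25, 2.33], "fingers": 0.085}, {"linear": [-0.0072, 0.0285, 0.0006], "delta_rot": [-0.85, 1.25, 2.33], "fingers": 0.085}, {"linear": [-0.0072, 0.0285, 0.0006], "delta_rot": [-0.85, 1.25, 2.33], "fingers": 0.085}, {"linear": [-0.0072, 0.0285, 0.0006], "delta_rot": [-0.85, 1.25, 2.33], "fingers": 0.085}, {"linear": [-0.0072, 0.0285, 0.0006], "delta_rot": [-0.85, 1.25, 2.33], "fingers": 0.085}, {"linear": [-0.0072, 0.0285, 0.0006], "delta_rot": [-0.85, 1.25, 2.33], "fingers": 0.085}]}}

```text
clock: 1.7
position: [0.4208, 0.3087, 0.259]
ee_rot: [-0.01, 0.911, 0.377, 0.165]
contact_force: [-0.4, -0.2, 0.3]
width: 0.0848
```

Run:
```python
from h import *
np.set_printoptions(precision=4,suppress=True)
s,T=now();v,w=twist(T,target(.12))
print(s["clock"],T[:3,3],s["qpos"],s["contact_force"],s["moment"],v/16,w/16)
```

```text
1.7 [0.4208 0.3087 0.259 ] [ 0.5113  0.0398  1.841  -0.0225  0.9298 -0.2631] [-0.3526 -0.1894  0.3393] [-0.0809  0.1819  0.0425] [-0.0076  0.0282  0.0003] [-0.8412  1.1949  2.2676]
```

Request:
{"fn": "send_rows", "kwargs": {"plan": [{"linear": [-0.0076, 0.0282, 0.0003], "delta_rot": [-0.84, 1.2, 2.27], "fingers": 0.085}, {"linear": [-0.0076, 0.0282, 0.0003], "delta_rot": [-0.84, 1.2, 2.27], "fingers": 0.085}, {"linear": [-0.0076, 0.0282, 0.0003], "delta_rot": [-0.84, 1.2, 2.27], "fingers": 0.085}, {"linear": [-0.0076, 0.0282, 0.0003], "delta_rot": [-0.84, 1.2, 2.27], "fingers": 0.085}, {"linear": [-0.0076, 0.0282, 0.0003], "delta_rot": [-0.84, 1.2, 2.27], "fingers": 0.085}, {"linear": [-0.0076, 0.0282, 0.0003], "delta_rot": [-0.84, 1.2, 2.27], "fingers": 0.085}, {"linear": [-0.0076, 0.0282, 0.0003], "delta_rot": [-0.84, 1.2, 2.27], "fingers": 0.085}, {"linear": [-0.0076, 0.0282, 0.0003], "delta_rot": [-0.84, 1.2, 2.27], "fingers": 0.085}, {"linear": [-0.0076, 0.0282, 0.0003], "delta_rot": [-0.84, 1.2, 2.27], "fingers": 0.085}, {"linear": [-0.0076, 0.0282, 0.0003], "delta_rot": [-0.84, 1.2, 2.27], "fingers": 0.085}, {"linear": [-0.0076, 0.0282, 0.0003], "delta_rot": [-0.84, 1.2, 2.27], "fingers": 0.085}, {"linear": [-0.0076, 0.0282, 0.0003], "delta_rot": [-0.84, 1.2, 2.27], "fingers": 0.085}]}}

```text
clock: 2.7
position: [0.5269, -0.0402, 0.2523]
ee_rot: [-0.014, 0.942, 0.121, 0.314]
contact_force: [0.5, 1.2, 0.1]
width: 0.085
```

Request:
{"fn": "send_rows", "kwargs": {"plan": [{"linear": [-0.0076, 0.0282, 0.0003], "delta_rot": [-0.84, 1.2, 2.27], "fingers": 0.085}, {"linear": [-0.0076, 0.0282, 0.0003], "delta_rot": [-0.84, 1.2, 2.27], "fingers": 0.085}, {"linear": [-0.0076, 0.0282, 0.0003], "delta_rot": [-0.84, 1.2, 2.27], "fingers": 0.085}, {"linear": [-0.0076, 0.0282, 0.0003], "delta_rot": [-0.84, 1.2, 2.27], "fingers": 0.085}, {"linear": [0, 0, 0], "delta_rot": [0, 0, 0], "fingers": 0.085}]}}

```text
clock: 3.12
position: [0.5236, -0.1683, 0.2371]
ee_rot: [-0.012, 0.933, 0.028, 0.358]
contact_force: [-1.0, -0.5, 0.0]
width: 0.0852
```

```bash
cat > st.py <<'E'
from h import *
import sys
np.set_printoptions(precision=4,suppress=True)
s,T=now();z=T[:3,2]
print(s["clock"],T[:3,3],"q",s["qpos"],"F",s["contact_force"],"Mz",s["moment"]@z,"e6",s["effort"][5],"w",s["width"])
d=float(sys.argv[1]) if len(sys.argv)>1 else .12
X=T[:3,:3];x0=target(d)[:3,:3].T@X
sp=np.degrees(np.arctan2(x0[1,0],x0[0,0]));v,w=twist(T,target(d,sp))
print("spin",sp,"corr",v,w)
E
python3 st.py
```

```text
3.1167 [ 0.5236 -0.1683  0.2371] q [-0.752   0.0293  2.1076  0.9072  0.6664 -1.4534] F [-1.0172 -0.4576  0.0458] Mz 0.04597878388614329 e6 -0.4571473225951195 w 0.08520602431200565
spin 1.829021843449086 corr [-0.0098 -0.0293  0.002 ] [ 1.4728 -2.0267 -0.0261]
```

Request:
{"fn": "send_rows", "kwargs": {"plan": [{"linear": [-0.0033, -0.0097, 0.0005], "delta_rot": [0.5, -0.67, -5], "fingers": 0.085}, {"linear": [-0.0033, -0.0097, 0.0005], "delta_rot": [0.5, -0.67, -5], "fingers": 0.085}, {"linear": [-0.0033, -0.0097, 0.0005], "delta_rot": [0.5, -0.67, -5], "fingers": 0.085}, {"linear": [0, 0, 0], "delta_rot": [0, 0, -6], "fingers": 0.085}, {"linear": [0, 0, 0], "delta_rot": [0, 0, -6], "fingers": 0.085}, {"linear": [0, 0, 0], "delta_rot": [0, 0, -6], "fingers": 0.085}, {"linear": [0, 0, 0], "delta_rot": [0, 0, -6], "fingers": 0.085}, {"linear": [0, 0, 0], "delta_rot": [0, 0, -4], "fingers": 0.085}, {"linear": [0, 0, 0], "delta_rot": [0, 0, 0], "fingers": 0.085}, {"linear": [0, 0, 0], "delta_rot": [0, 0, 0], "fingers": 0.085}]}}

```text
clock: 3.95
position: [0.5116, -0.1396, 0.2282]
ee_rot: [0.11, 0.856, 0.39, 0.32]
contact_force: [-0.2, -0.1, 0.5]
width: 0.0853
```

```bash
python3 st.py .04
python3 - <<'E'
from h import *
im=[manip.get_image(c)[:,:,::-1] for c in("scene","top")]
f=lambda i:cv2.convertScaleAbs(cv2.resize(i,(400,400),interpolation=cv2.INTER_CUBIC),alpha=1.4)
cv2.imwrite("pics/pre.png",np.hstack([f(im[0][160:320,220:380]),f(im[1][80:220,310:450])]))
E
```

```text
3.95 [ 0.5116 -0.1396  0.2282] q [-0.7043  0.0105  2.1258  0.8369  0.6646 -2.1483] F [-0.2348 -0.1273  0.4775] Mz 0.016995444401286513 e6 -0.08149879518896341 w 0.08530054865121799
spin -43.205136174343615 corr [0.0029 0.0028 0.0815] [-0.1332  0.4441 -0.0005]
```

View pics/pre.png

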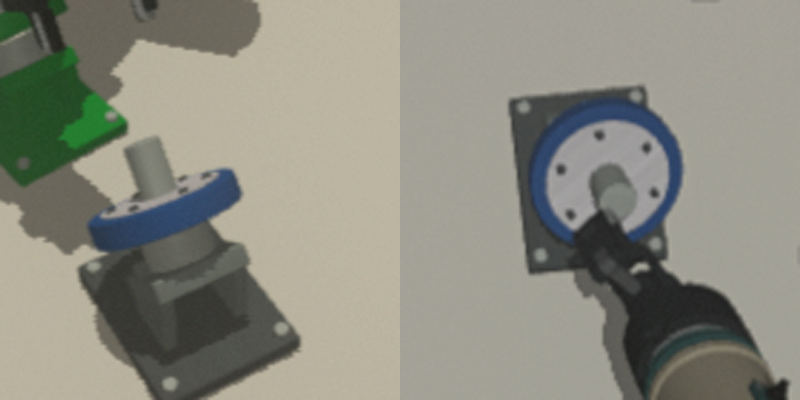

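Run:
```python
from h import *
np.set_printoptions(precision=4,suppress=True)
s,T=now();print(T)
for d in(-.25,-.15,-.1,-.05,0,.025):
    X=T[:3,3]+d*T[:3,2];print(d,X,proj("top",X),proj("scene",X))
print("hub",proj("top",HUB),proj("scene",HUB), proj("top",[0,0,0]))
cv2.imwrite("pics/pre2.png",np.hstack([manip.get_image("scene")[100:320,100:400,::-1],manip.get_image("top")[80:300,310:610,::-1]]))
```

```text
[[ 0.49    0.5979  0.6344  0.5116]
 [ 0.7388 -0.671   0.0618 -0.1398]
 [ 0.4627  0.4385 -0.7705  0.2282]
 [ 0.      0.      0.      1.    ]]
-0.25 [ 0.353  -0.1552  0.4208] [[430.8396 243.5842]] [[216.9478  52.3784]]
-0.15 [ 0.4165 -0.1491  0.3438] [[414.1069 209.3103]] [[233.6907  99.2868]]
-0.1 [ 0.4482 -0.146   0.3052] [[407.2571 195.2796]] [[241.9783 122.5062]]
-0.05 [ 0.4799 -0.1429  0.2667] [[401.1878 182.8478]] [[250.2108 145.5712]]
0 [ 0.5116 -0.1398  0.2282] [[395.7729 171.7563]] [[258.3887 168.4832]]
0.025 [ 0.5275 -0.1382  0.2089] [[393.2786 166.6473]] [[262.4573 179.8823]]
hub [[384.1062 146.4218]] [[279.8781 226.1051]] [[327.3672 397.2161]]
```

View pics/pre2.png

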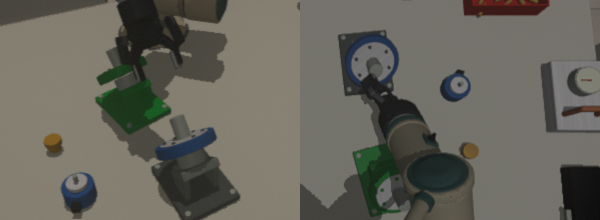

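Request:
{"fn": "send_rows", "kwargs": {"plan": [{"linear": [0.0007, 0.0007, 0.0204], "delta_rot": [0, 0.1, -6], "fingers": 0.085}, {"linear": [0.0007, 0.0007, 0.0204], "delta_rot": [0, 0.1, -6], "fingers": 0.085}, {"linear": [0.0007, 0.0007, 0.0204], "delta_rot": [0, 0.1, -6], "fingers": 0.085}, {"linear": [0.0007, 0.0007, 0.0204], "delta_rot": [0, 0.1, 0], "fingers": 0.085}, {"linear": [0, 0, 0], "delta_rot": [0, 0, 0], "fingers": 0.085}, {"linear": [0, 0, 0], "delta_rot": [0, 0, 0], "fingers": 0.085}]}}

```text
clock: 4.65
position: [0.5695, -0.1355, 0.1676]
ee_rot: [0.162, 0.78, 0.524, 0.301]
contact_force: [0.4, -0.3, 0.3]
width: 0.0847
```

```bash
python3 st.py 0
```

```text
4.65 [ 0.5695 -0.1355  0.1676] q [-0.5999  0.1754  2.1375  1.0595  0.4937 -2.6589] F [ 0.4103 -0.3135  0.3039] Mz -0.060875265545665545 e6 -0.07989682490006089 w 0.08470004008800024
spin -61.90540023090618 corr [ 0.0007 -0.0023  0.0377] [0.0653 0.1514 0.0001]
```

Request:
{"fn": "send_rows", "kwargs": {"plan": [{"linear": [0, -0.0006, 0], "delta_rot": [0, 0, 6], "fingers": 0.085}, {"linear": [0, -0.0006, 0], "delta_rot": [0, 0, 6], "fingers": 0.085}, {"linear": [0.0002, -0.0003, 0.0094], "delta_rot": [0, 0, 3], "fingers": 0.085}, {"linear": [0.0002, -0.0003, 0.0094], "delta_rot": [0, 0, 0], "fingers": 0.085}, {"linear": [0.0002, -0.0002, 0.0094], "delta_rot": [0, 0, 0], "fingers": 0.085}, {"linear": [0.0002, 0, 0.0094], "delta_rot": [0, 0, 0], "fingers": 0.085}, {"linear": [0, 0, 0], "delta_rot": [0, 0, 0], "fingers": 0.085}, {"linear": [0, 0, 0], "delta_rot": [0, 0, 0], "fingers": 0.085}]}}

```text
clock: 5.32
position: [0.5918, -0.1334, 0.1447]
ee_rot: [0.122, 0.845, 0.409, 0.323]
contact_force: [-0.3, -0.1, -0.0]
width: 0.0852
```

```bash
python3 st.py 0
```

```text
5.3167 [ 0.5918 -0.1334  0.1447] q [-0.5634  0.2384  2.1383  1.1949  0.4378 -2.4989] F [-0.3468 -0.1114 -0.0256] Mz 0.049887913068915775 e6 -0.0366124149877578 w 0.0851721831031429
spin -45.928144619021865 corr [-0.0015 -0.0042  0.0058] [0.6315 0.0501 0.0003]
```

Request:
{"fn": "send_rows", "kwargs": {"plan": [{"linear": [-0.0007, -0.0021, 0.0], "delta_rot": [0.3, 0, 0], "fingers": 0.085}, {"linear": [-0.0007, -0.0021, 0.003], "delta_rot": [0.3, 0, 0], "fingers": 0.085}, {"linear": [0, 0, 0.003], "delta_rot": [0, 0, 0], "fingers": 0.085}, {"linear": [0, 0, 0], "delta_rot": [0, 0, 0], "fingers": 0.085}, {"linear": [0, 0, 0], "delta_rot": [0, 0, 0], "fingers": 0.085}]}}

```text
clock: 5.73
position: [0.5916, -0.1321, 0.14]
ee_rot: [0.119, 0.845, 0.41, 0.322]
contact_force: [-0.0, 0.8, 0.0]
width: 0.0852
```

```bash
python3 st.py 0
python3 - <<'E'
from h import *
f=lambda i:cv2.convertScaleAbs(cv2.resize(i,(400,400),interpolation=cv2.INTER_CUBIC),alpha=1.4)
a=manip.get_image("scene")[:,:,::-1];b=manip.get_image("top")[:,:,::-1]
cv2.imwrite("pics/g1.png",np.hstack([f(a[170:290,220:340]),f(b[80:200,330:450])]))
E
```

```text
5.7333 [ 0.5916 -0.1321  0.14  ] q [-0.5625  0.2461  2.1402  1.2014  0.4384 -2.5083] F [-0.0311  0.8283  0.0274] Mz -0.029731015666067152 e6 -0.005532565992325544 w 0.08516828245376062
spin -45.94361801356286 corr [-0.0004 -0.0012  0.0022] [0.22   0.0213 0.    ]
```

View pics/g1.png

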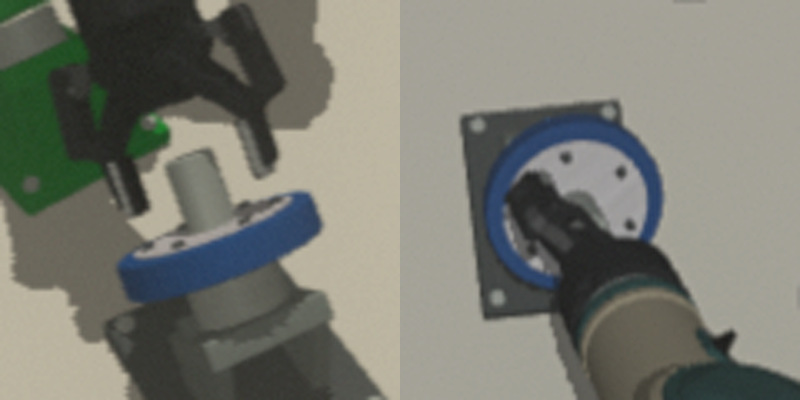

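The fingers straddle the hub, at about (205,185) in the left crop. I'll centre and close.

Request:
{"fn": "send_rows", "kwargs": {"plan": [{"linear": [-0.0004, -0.0012, 0.001], "delta_rot": [0.2, 0, 0], "fingers": 0.05}, {"linear": [0, 0, 0], "delta_rot": [0, 0, 0], "fingers": 0.04}, {"linear": [0, 0, 0], "delta_rot": [0, 0, 0], "fingers": 0.02}, {"linear": [0, 0, 0], "delta_rot": [0, 0, 0], "fingers": 0.02}, {"linear": [0, 0, 0], "delta_rot": [0, 0, 0], "fingers": 0.02}, {"linear": [0, 0, 0], "delta_rot": [0, 0, 0], "fingers": 0.02}, {"linear": [0, 0, 0], "delta_rot": [0, 0, 0], "fingers": 0.02}, {"linear": [0, 0, 0], "delta_rot": [0, 0, 0], "fingers": 0.02}], "force": 90}}

```text
clock: 6.5
position: [0.5909, -0.1318, 0.1384]
ee_rot: [0.118, 0.845, 0.411, 0.321]
contact_force: [0.0, -0.3, 0.6]
width: 0.0302
```

```bash
python3 st.py 0
```

```text
6.5 [ 0.5909 -0.1318  0.1384] q [-0.5627  0.248   2.141   1.1988  0.4387 -2.507 ] F [ 0.0257 -0.3448  0.5609] Mz 0.1060499447907717 e6 -0.020803368533961475 w 0.03021195882229349
spin -45.93507775827821 corr [0.0005 0.0002 0.0014] [0.0275 0.08   0.    ]
```

Create lg.py:
```python
from h import *
import json
s,T=now();x0=target(0)[:3,:3].T@T[:3,:3];sp=np.degrees(np.arctan2(x0[1,0],x0[0,0]))
r=[s["clock"],sp,s["qpos"][5],s["qd"][5],s["moment"]@T[:3,2],s["effort"][5],np.linalg.norm(s["contact_force"]),s["width"],*s["position"]]
open("log.txt","a").write(json.dumps([float(x) for x in r])+"\n");print(np.round(r,4).tolist())
```

```text
(no output)
```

Request:
{"fn": "send_rows", "kwargs": {"plan": [{"linear": [0, 0, 0], "delta_rot": [0, 0, 4], "fingers": 0.02}, {"linear": [0, 0, 0], "delta_rot": [0, 0, 4], "fingers": 0.02}, {"linear": [0, 0, 0], "delta_rot": [0, 0, 4], "fingers": 0.02}]}}

```text
clock: 6.75
position: [0.5909, -0.1318, 0.1384]
ee_rot: [0.082, 0.885, 0.317, 0.332]
contact_force: [0.7, 0.5, 0.3]
width: 0.0301
```

```bash
python3 lg.py
```

```text
[6.75, -33.5699, -2.2903, 0.8708, -0.0187, -0.6762, 0.8734, 0.0301, 0.5909, -0.1318, 0.1384]
```

Request:
{"fn": "send_rows", "kwargs": {"plan": [{"linear": [0, 0, 0], "delta_rot": [0, 0, 4], "fingers": 0.02}, {"linear": [0, 0, 0], "delta_rot": [0, 0, 4], "fingers": 0.02}]}}

```text
clock: 6.92
position: [0.5909, -0.1318, 0.1384]
ee_rot: [0.058, 0.905, 0.252, 0.337]
contact_force: [-0.2, -0.9, 0.3]
width: 0.03
```

```bash
python3 lg.py
```

```text
[6.9167, -25.2063, -2.1438, 0.8701, -0.0522, -0.6732, 0.9511, 0.03, 0.5909, -0.1318, 0.1384]
```

Request:
{"fn": "send_rows", "kwargs": {"plan": [{"linear": [0, 0, 0], "delta_rot": [0, 0, 4], "fingers": 0.02}, {"linear": [0, 0, 0], "delta_rot": [0, 0, 4], "fingers": 0.02}]}}

```text
clock: 7.08
position: [0.591, -0.1318, 0.1384]
ee_rot: [0.033, 0.921, 0.185, 0.34]
contact_force: [-0.2, 0.5, 1.0]
width: 0.0305
```

```bash
python3 lg.py; python3 st.py 0
```

```text
[7.0833, -16.8447, -1.9973, 0.869, -0.0156, -0.6796, 1.1021, 0.0305, 0.591, -0.1318, 0.1384]
7.0833 [ 0.591  -0.1318  0.1384] q [-0.5625  0.2479  2.1406  1.197   0.4386 -1.9973] F [-0.1828  0.4814  0.9744] Mz -0.015575213016940995 e6 -0.6796481274068356 w 0.030537736678023633
spin -16.844708871737893 corr [ 0.0004 -0.0001  0.0014] [0.0608 0.0803 0.    ]
```

Request:
{"fn": "send_rows", "kwargs": {"plan": [{"linear": [0, 0, 0], "delta_rot": [0, 0, 4], "fingers": 0.02}, {"linear": [0, 0, 0], "delta_rot": [0, 0, 4], "fingers": 0.02}, {"linear": [0, 0, 0], "delta_rot": [0, 0, 4], "fingers": 0.02}]}}

```text
clock: 7.33
position: [0.5909, -0.1318, 0.1384]
ee_rot: [-0.004, 0.936, 0.083, 0.341]
contact_force: [-0.3, -0.4, -0.3]
width: 0.0304
```

```bash
python3 lg.py
```

```text
[7.3333, -4.296, -1.7775, 0.8708, -0.0149, -0.6825, 0.5428, 0.0304, 0.5909, -0.1318, 0.1384]
```

Request:
{"fn": "send_rows", "kwargs": {"plan": [{"linear": [0, 0, 0], "delta_rot": [0, 0, 4], "fingers": 0.02}, {"linear": [0, 0, 0], "delta_rot": [0, 0, 4], "fingers": 0.02}, {"linear": [0, 0, 0], "delta_rot": [0, 0, 4], "fingers": 0.02}]}}

```text
clock: 7.58
position: [0.5909, -0.1318, 0.1384]
ee_rot: [-0.041, 0.94, -0.02, 0.339]
contact_force: [-0.3, -0.9, 0.6]
width: 0.0302
```

```bash
python3 lg.py
```

```text
[7.5833, 8.2506, -1.5577, 0.8709, -0.0565, -0.6769, 1.1215, 0.0302, 0.5909, -0.1318, 0.1384]
```

Request:
{"fn": "send_rows", "kwargs": {"plan": [{"linear": [0, 0, 0], "delta_rot": [0, 0, 4], "fingers": 0.02}, {"linear": [0, 0, 0], "delta_rot": [0, 0, 4], "fingers": 0.02}, {"linear": [0, 0, 0], "delta_rot": [0, 0, 4], "fingers": 0.02}]}}

```text
clock: 7.83
position: [0.5909, -0.1318, 0.1384]
ee_rot: [-0.078, 0.932, -0.122, 0.332]
contact_force: [-0.1, -0.3, 1.1]
width: 0.0307
```

```bash
python3 lg.py
```

```text
[7.8333, 20.7844, -1.3379, 0.8696, -0.0462, -0.6626, 1.1379, 0.0307, 0.5909, -0.1318, 0.1384]
```

Request:
{"fn": "send_rows", "kwargs": {"plan": [{"linear": [0, 0, 0], "delta_rot": [0, 0, 4], "fingers": 0.02}, {"linear": [0, 0, 0], "delta_rot": [0, 0, 4], "fingers": 0.02}, {"linear": [0, 0, 0], "delta_rot": [0, 0, 4], "fingers": 0.02}]}}

```text
clock: 8.08
position: [0.5909, -0.1318, 0.1384]
ee_rot: [-0.114, 0.913, -0.223, 0.322]
contact_force: [-0.1, 0.1, -0.2]
width: 0.0307
```

```bash
python3 lg.py
```

```text
[8.0833, 33.306, -1.1184, 0.8678, -0.0441, -0.6409, 0.2576, 0.0307, 0.5909, -0.1318, 0.1384]
```

Request:
{"fn": "send_rows", "kwargs": {"plan": [{"linear": [0, 0, 0], "delta_rot": [0, 0, 4], "fingers": 0.02}, {"linear": [0, 0, 0], "delta_rot": [0, 0, 4], "fingers": 0.02}, {"linear": [0, 0, 0], "delta_rot": [0, 0, 4], "fingers": 0.02}]}}

```text
clock: 8.33
position: [0.5909, -0.1318, 0.1384]
ee_rot: [-0.148, 0.884, -0.321, 0.307]
contact_force: [0.0, -0.1, 0.1]
width: 0.0304
```

```bash
python3 lg.py
```

```text
[8.3333, 45.8122, -0.8989, 0.8688, -0.0857, -0.6119, 0.1488, 0.0304, 0.5909, -0.1318, 0.1384]
```

Request:
{"fn": "send_rows", "kwargs": {"plan": [{"linear": [0, 0, 0], "delta_rot": [0, 0, 4], "fingers": 0.02}, {"linear": [0, 0, 0], "delta_rot": [0, 0, 4], "fingers": 0.02}, {"linear": [0, 0, 0], "delta_rot": [0, 0, 4], "fingers": 0.02}]}}

```text
clock: 8.58
position: [0.5909, -0.1318, 0.1384]
ee_rot: [-0.181, 0.844, -0.415, 0.289]
contact_force: [-1.2, -1.1, 0.7]
width: 0.0305
```

```bash
python3 lg.py; python3 st.py 0
```

```text
[8.5833, 58.2902, -0.6799, 0.8689, -0.1639, -0.5786, 1.8099, 0.0305, 0.5909, -0.1318, 0.1384]
8.5833 [ 0.5909 -0.1318  0.1384] q [-0.5625  0.248   2.1393  1.1908  0.4397 -0.6799] F [-1.2102 -1.1277  0.7344] Mz -0.1639006497975946 e6 -0.5785898678004742 w 0.030473627741699906
spin 58.290173264541984 corr [ 0.0001 -0.0005  0.0014] [0.1401 0.0516 0.0001]
```

Request:
{"fn": "send_rows", "kwargs": {"plan": [{"linear": [0, 0, 0], "delta_rot": [0, 0, 4], "fingers": 0.02}, {"linear": [0, 0, 0], "delta_rot": [0, 0, 4], "fingers": 0.02}, {"linear": [0, 0, 0], "delta_rot": [0, 0, 4], "fingers": 0.02}]}}

```text
clock: 8.83
position: [0.5909, -0.1318, 0.1384]
ee_rot: [-0.211, 0.794, -0.504, 0.267]
contact_force: [-0.2, -1.1, 0.4]
width: 0.0299
```

```bash
python3 lg.py
```

```text
[8.8333, 70.745, -0.461, 0.866, -0.1858, -0.5411, 1.1529, 0.0299, 0.5909, -0.1318, 0.1384]
```

Request:
{"fn": "send_rows", "kwargs": {"plan": [{"linear": [0, 0, 0], "delta_rot": [0, 0, 4], "fingers": 0.02}, {"linear": [0, 0, 0], "delta_rot": [0, 0, 4], "fingers": 0.02}, {"linear": [0, 0, 0], "delta_rot": [0, 0, 4], "fingers": 0.02}]}}

```text
clock: 9.08
position: [0.5909, -0.1318, 0.1384]
ee_rot: [-0.239, 0.734, -0.587, 0.243]
contact_force: [-1.6, -1.0, -0.0]
width: 0.0305
```

```bash
python3 lg.py
```

```text
[9.0833, 83.1681, -0.2425, 0.8658, -0.2398, -0.5017, 1.827, 0.0305, 0.5909, -0.1318, 0.1384]
```

Request:
{"fn": "send_rows", "kwargs": {"plan": [{"linear": [0, 0, 0], "delta_rot": [0, 0, 4], "fingers": 0.02}, {"linear": [0, 0, 0], "delta_rot": [0, 0, 4], "fingers": 0.02}, {"linear": [0, 0, 0], "delta_rot": [0, 0, 4], "fingers": 0.02}]}}

```text
clock: 9.33
position: [0.5909, -0.1318, 0.1384]
ee_rot: [-0.264, 0.667, -0.663, 0.215]
contact_force: [-0.7, -1.6, -0.5]
width: 0.03
```

```bash
python3 lg.py
```

```text
[9.3333, 95.5677, -0.0243, 0.8624, -0.2247, -0.4622, 1.7876, 0.03, 0.5909, -0.1318, 0.1384]
```

Request:
{"fn": "send_rows", "kwargs": {"plan": [{"linear": [0, 0, 0], "delta_rot": [0, 0, 4], "fingers": 0.02}, {"linear": [0, 0, 0], "delta_rot": [0, 0, 4], "fingers": 0.02}, {"linear": [0, 0, 0], "delta_rot": [0, 0, 4], "fingers": 0.02}]}}

```text
clock: 9.58
position: [0.5909, -0.1318, 0.1384]
ee_rot: [0.285, -0.592, 0.731, -0.185]
contact_force: [-1.4, -0.9, -0.6]
width: 0.0306
```

```bash
python3 lg.py
```

```text
[9.5833, 107.9402, 0.1936, 0.862, -0.3044, -0.4242, 1.8177, 0.0306, 0.5909, -0.1318, 0.1384]
```

Request:
{"fn": "send_rows", "kwargs": {"plan": [{"linear": [0, 0, 0], "delta_rot": [0, 0, 4], "fingers": 0.02}, {"linear": [0, 0, 0], "delta_rot": [0, 0, 4], "fingers": 0.02}, {"linear": [0, 0, 0], "delta_rot": [0, 0, 4], "fingers": 0.02}]}}

```text
clock: 9.83
position: [0.5909, -0.1318, 0.1384]
ee_rot: [0.303, -0.51, 0.79, -0.153]
contact_force: [-0.1, -0.3, -1.3]
width: 0.0301
```

```bash
python3 lg.py
```

```text
[9.8333, 120.2965, 0.4112, 0.861, -0.267, -0.3898, 1.3714, 0.0301, 0.5909, -0.1318, 0.1384]
```

Request:
{"fn": "send_rows", "kwargs": {"plan": [{"linear": [0, 0, 0], "delta_rot": [0, 0, 4], "fingers": 0.02}, {"linear": [0, 0, 0], "delta_rot": [0, 0, 4], "fingers": 0.02}, {"linear": [0, 0, 0], "delta_rot": [0, 0, 4], "fingers": 0.02}]}}

```text
clock: 10.08
position: [0.591, -0.1318, 0.1384]
ee_rot: [0.318, -0.422, 0.841, -0.119]
contact_force: [-0.7, -1.0, -0.7]
width: 0.0301
```

```bash
python3 lg.py
```

```text
[10.0833, 132.6393, 0.6285, 0.8609, -0.3797, -0.3604, 1.4356, 0.0301, 0.591, -0.1318, 0.1384]
```

Request:
{"fn": "send_rows", "kwargs": {"plan": [{"linear": [0, 0, 0], "delta_rot": [0, 0, 4], "fingers": 0.02}, {"linear": [0, 0, 0], "delta_rot": [0, 0, 4], "fingers": 0.02}, {"linear": [0, 0, 0], "delta_rot": [0, 0, 4], "fingers": 0.02}]}}

```text
clock: 10.33
position: [0.591, -0.1318, 0.1385]
ee_rot: [0.329, -0.329, 0.881, -0.084]
contact_force: [-1.5, -1.3, -0.3]
width: 0.0299
```

```bash
python3 lg.py
cat > fit.py <<'E'
import numpy as np,json
D=np.array([json.loads(l) for l in open("log.txt")]);r=np.radians(D[:,1]);s=np.sign(D[:,3])
cols=[np.sin(r),np.cos(r),s]+([np.ones_like(r)] if len(set(s))>1 else [])
for n,y in(("Mz",D[:,4]),("e6",-D[:,5])):
    X=np.c_[tuple(cols)];c,*_=np.linalg.lstsq(X,y,rcond=None)
    # y=-f-G sin(spin-b)
    print(n,"G",np.hypot(c[0],c[1]),"bottom spin",np.degrees(np.arctan2(c[1],-c[0])),c[2:],"rms",np.std(y-X@c))
E
python3 fit.py; python3 st.py 0
```

```text
[10.3333, 144.9835, 0.8456, 0.8604, -0.4075, -0.3369, 2.0604, 0.0299, 0.591, -0.1318, 0.1385]
Mz G 0.18995932415634367 bottom spin 82.06256347287922 [-0.21189189] rms 0.02537412671933191
e6 G 0.1834585876130188 bottom spin 82.62911596037418 [0.50193164] rms 0.002972482075965423
10.3333 [ 0.591  -0.1318  0.1385] q [-0.5632  0.2483  2.1362  1.1777  0.4439  0.8456] F [-1.5439 -1.319  -0.3487] Mz -0.4075233672403646 e6 -0.33690836280584335 w 0.029930423105666258
spin 144.98347876735065 corr [-0.0004 -0.0001  0.0014] [ 0.2892 -0.1715 -0.0004]
```

Request:
{"fn": "send_rows", "kwargs": {"plan": [{"linear": [0, 0, 0], "delta_rot": [0, 0, -4], "fingers": 0.02}, {"linear": [0, 0, 0], "delta_rot": [0, 0, -4], "fingers": 0.02}, {"linear": [0, 0, 0], "delta_rot": [0, 0, -4], "fingers": 0.02}, {"linear": [0, 0, 0], "delta_rot": [0, 0, -4], "fingers": 0.02}]}}

```text
clock: 10.67
position: [0.591, -0.1318, 0.1384]
ee_rot: [0.314, -0.451, 0.825, -0.13]
contact_force: [-0.6, -0.9, 0.2]
width: 0.03
```

```bash
python3 lg.py
```

```text
[10.6667, 128.6031, 0.5581, -0.8689, 0.0679, 0.6355, 1.1501, 0.03, 0.591, -0.1318, 0.1384]
```

Request:
{"fn": "send_rows", "kwargs": {"plan": [{"linear": [0, 0, 0], "delta_rot": [0, 0, -4], "fingers": 0.02}, {"linear": [0, 0, 0], "delta_rot": [0, 0, -4], "fingers": 0.02}, {"linear": [0, 0, 0], "delta_rot": [0, 0, -4], "fingers": 0.02}, {"linear": [0, 0, 0], "delta_rot": [0, 0, -4], "fingers": 0.02}]}}

```text
clock: 11.0
position: [0.591, -0.1318, 0.1384]
ee_rot: [0.292, -0.566, 0.751, -0.174]
contact_force: [-0.7, -0.1, -0.4]
width: 0.0305
```

```bash
python3 lg.py
```

```text
[11.0, 111.9294, 0.2654, -0.8703, 0.1101, 0.5892, 0.803, 0.0305, 0.591, -0.1318, 0.1384]
```

Request:
{"fn": "send_rows", "kwargs": {"plan": [{"linear": [0, 0, 0], "delta_rot": [0, 0, -4], "fingers": 0.02}, {"linear": [0, 0, 0], "delta_rot": [0, 0, -4], "fingers": 0.02}, {"linear": [0, 0, 0], "delta_rot": [0, 0, -4], "fingers": 0.02}, {"linear": [0, 0, 0], "delta_rot": [0, 0, -4], "fingers": 0.02}]}}

```text
clock: 11.33
position: [0.5909, -0.1318, 0.1384]
ee_rot: [-0.264, 0.669, -0.661, 0.215]
contact_force: [-0.8, -0.3, -0.1]
width: 0.0303
```

```bash
python3 lg.py
```

```text
[11.3333, 95.3001, -0.0269, -0.8688, 0.1469, 0.5391, 0.8237, 0.0303, 0.5909, -0.1318, 0.1384]
```

Request:
{"fn": "send_rows", "kwargs": {"plan": [{"linear": [0, 0, 0], "delta_rot": [0, 0, -4], "fingers": 0.02}, {"linear": [0, 0, 0], "delta_rot": [0, 0, -4], "fingers": 0.02}, {"linear": [0, 0, 0], "delta_rot": [0, 0, -4], "fingers": 0.02}, {"linear": [0, 0, 0], "delta_rot": [0, 0, -4], "fingers": 0.02}]}}

```text
clock: 11.67
position: [0.5909, -0.1318, 0.1384]
ee_rot: [-0.23, 0.757, -0.558, 0.251]
contact_force: [-0.7, 0.4, 0.9]
width: 0.0302
```

```bash
python3 lg.py
```

```text
[11.6667, 78.7223, -0.3186, -0.8657, 0.2005, 0.4866, 1.2234, 0.0302, 0.5909, -0.1318, 0.1384]
```

Request:
{"fn": "send_rows", "kwargs": {"plan": [{"linear": [0, 0, 0], "delta_rot": [0, 0, -4], "fingers": 0.02}, {"linear": [0, 0, 0], "delta_rot": [0, 0, -4], "fingers": 0.02}, {"linear": [0, 0, 0], "delta_rot": [0, 0, -4], "fingers": 0.02}, {"linear": [0, 0, 0], "delta_rot": [0, 0, -4], "fingers": 0.02}]}}

```text
clock: 12.0
position: [0.5909, -0.1318, 0.1384]
ee_rot: [-0.192, 0.829, -0.443, 0.282]
contact_force: [-1.1, 0.3, 0.8]
width: 0.0301
```

```bash
python3 lg.py
```

```text
[12.0, 62.2054, -0.6097, -0.8635, 0.3476, 0.4356, 1.4078, 0.0301, 0.5909, -0.1318, 0.1384]
```

Request:
{"fn": "send_rows", "kwargs": {"plan": [{"linear": [0, 0, 0], "delta_rot": [0, 0, -4], "fingers": 0.02}, {"linear": [0, 0, 0], "delta_rot": [0, 0, -4], "fingers": 0.02}, {"linear": [0, 0, 0], "delta_rot": [0, 0, -4], "fingers": 0.02}, {"linear": [0, 0, 0], "delta_rot": [0, 0, -4], "fingers": 0.02}]}}

```text
clock: 12.33
position: [0.5909, -0.1318, 0.1384]
ee_rot: [-0.149, 0.884, -0.32, 0.307]
contact_force: [-0.4, -0.5, -0.0]
width: 0.0304
```

```bash
python3 lg.py; python3 fit.py; python3 st.py 0
```

```text
[12.3333, 45.7389, -0.9003, -0.8624, 0.3458, 0.3899, 0.5928, 0.0304, 0.5909, -0.1318, 0.1384]
Mz G 0.19822662906361116 bottom spin 83.89391848578754 [-0.21514956 -0.00230257] rms 0.027180676953049928
e6 G 0.18393505661719328 bottom spin 82.82766304048127 [5.01058602e-01 4.13741378e-04] rms 0.0026586299517522404
12.3333 [ 0.5909 -0.1318  0.1384] q [-0.5643  0.2485  2.1388  1.1908  0.4433 -0.9003] F [-0.381  -0.4532 -0.0291] Mz 0.345796554775663 e6 0.3899469505995512 w 0.030379236243653737
spin 45.73885521317313 corr [ 0.0001 -0.0005  0.0014] [0.0102 0.1604 0.    ]
```

Request:
{"fn": "send_rows", "kwargs": {"plan": [{"linear": [0, 0, 0], "delta_rot": [0, 0, 4.5], "fingers": 0.02}, {"linear": [0, 0, 0], "delta_rot": [0, 0, 5], "fingers": 0.02}, {"linear": [0, 0, 0], "delta_rot": [0, 0, 5], "fingers": 0.02}, {"linear": [0, 0, 0], "delta_rot": [0, 0, 5], "fingers": 0.02}, {"linear": [0, 0, 0], "delta_rot": [0, 0, 5], "fingers": 0.02}, {"linear": [0, 0, 0], "delta_rot": [0, 0, 5], "fingers": 0.02}, {"linear": [0, 0, 0], "delta_rot": [0, 0, 3], "fingers": 0.02}, {"linear": [0, 0, 0], "delta_rot": [0, 0, 1], "fingers": 0.02}, {"linear": [0, 0, 0], "delta_rot": [0, 0, 0], "fingers": 0.02}, {"linear": [0, 0, 0], "delta_rot": [0, 0, 0], "fingers": 0.02}]}}

```text
clock: 13.17
position: [0.5909, -0.1318, 0.1384]
ee_rot: [-0.233, 0.749, -0.568, 0.248]
contact_force: [-0.6, -0.7, -0.4]
width: 0.0301
```

```bash
python3 st.py 0
```

```text
13.1667 [ 0.5909 -0.1318  0.1384] q [-0.5639  0.2484  2.1384  1.1881  0.4432 -0.2946] F [-0.6474 -0.7122 -0.4008] Mz 0.04838411490824101 e6 -0.0509253004565835 w 0.03013916486888514
spin 80.27632812814478 corr [-0.0001 -0.0005  0.0014] [0.1427 0.1324 0.0002]
```

Request:
{"fn": "send_rows", "kwargs": {"plan": [{"linear": [0, 0, 0], "delta_rot": [0, 0, 2.7], "fingers": 0.02}, {"linear": [0, 0, 0], "delta_rot": [0, 0, 0], "fingers": 0.02}, {"linear": [0, 0, 0], "delta_rot": [0, 0, 0], "fingers": 0.02}, {"linear": [0, 0, 0], "delta_rot": [0, 0, 0], "fingers": 0.02}, {"linear": [0, 0, 0], "delta_rot": [0, 0, 0], "fingers": 0.02}, {"linear": [0, 0, 0], "delta_rot": [0, 0, 0], "fingers": 0.02}]}}

```text
clock: 13.67
position: [0.5909, -0.1318, 0.1384]
ee_rot: [-0.239, 0.736, -0.585, 0.243]
contact_force: [-0.9, -0.4, -0.5]
width: 0.03
```

```bash
python3 st.py 0; python3 lg.py
python3 - <<'E'
from h import *
a=manip.get_image("scene")[:,:,::-1];b=manip.get_image("top")[:,:,::-1]
cv2.imwrite("pics/fin.png",np.vstack([cv2.resize(i[60:360],(640,300)) for i in(a,b)]))
E
```

```text
13.6667 [ 0.5909 -0.1318  0.1384] q [-0.5641  0.2485  2.1387  1.1898  0.4433 -0.2507] F [-0.9031 -0.3548 -0.5242] Mz 0.1646707637458441 e6 -0.21071956492960453 w 0.030013667217106566
spin 82.89648877418534 corr [-0.0001 -0.0005  0.0014] [0.1222 0.1247 0.0001]
[13.6667, 82.8965, -0.2507, -0.0045, 0.1647, -0.2107, 1.1029, 0.03, 0.5909, -0.1318, 0.1384]
```

View pics/fin.png

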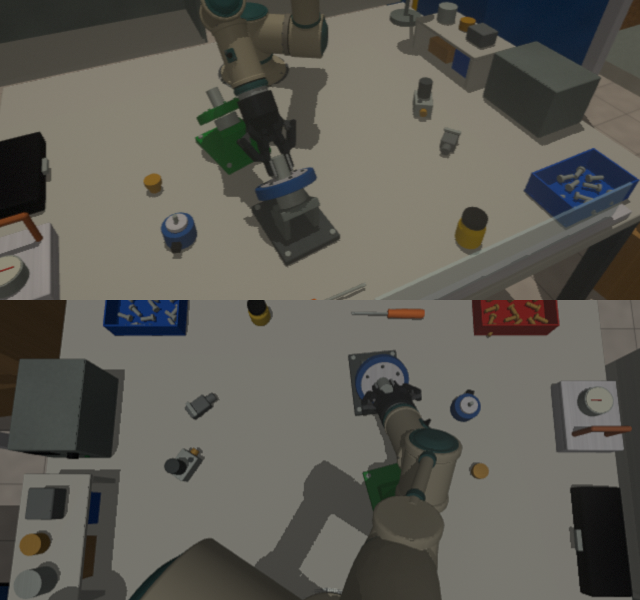

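The jaws hold the hub at about (280,165) in the upper picture. The valve, encoder, plug and shell stand where they were, so I'm handing in.

```bash
python3 -c "
from rig import manip
print(manip.sign_off())"
```

```text
the job is handed in; nothing more can be done
None
```

I gripped the blue rotor's hub along its spindle and turned it about 190° one way and 100° back, reading the torque as it went. The heavy side reaches the bottom at a tool spin of about 83°, and I stopped at 82.9° with the hub still gripped at 90 N.

- **Heavy side:** fits to two signals agreed on where the bottom is. The wrist moment gave 82–84° and the joint-6 torque gave 82.6–82.8°. The wrist-moment fit gave a bearing friction of 0.21 N m, matching the stated value. The heavy-side torque came out at 0.18–0.20 N m, at or slightly above the stated 0.13–0.18 N m. The forward and return turns agreed, so I saw no sign of slipping.
- **Final state:** the arm was essentially still at 13.7 s, with side forces around 1 N. The holding torque left in the grip was about 0.16 N m by the wrist reading and 0.21 N m by joint 6, so it is close to the bearing's friction.
- **Other parts:** the last pictures show the valve, encoder housing, brass plug, connector shell and green look-alike where they started. I compared them by eye only.

No check failed, though the wrist moment was noisy (about 0.03 N m), and sign-off gave no verdict.

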